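# Bottle back in the cabinet's door rack

## Robot

A 6-joint arm with a two-finger parallel gripper is mounted at the origin on a cart in front of the work surface, level with it; the furniture and walls round the work are solid. World frame = base frame: x ahead of the robot, y to its left, z up, the work surface at z = 0. Lengths are in m, angles in rad, forces in N, time in s.
With the tool pointing down it reaches from about 0.35 to 0.775 m from the base axis. Payload 7.3 kg.
Tool frame: the origin (TCP) lies at the very end of the fingers, on their centre line; the grasp point (between the pads) lies 19 mm behind it (pinch_z is the distance from the TCP to the grasp point, in m); z points along the fingers, y is the line along which they close (so a half turn about z gives the same grasp; the last joint's range is limited). The gripper opens to 92 mm and grips with 3 to 60 N. Pads are 19 mm wide; open, the fingers measure 130 mm over their backs; the gripper's body (75 mm by 190 mm) begins 47 mm behind the grasp point.
Start: joints at [1.032, 0.342, 1.524, -0, 1.275, -0.146], TCP at [0.201, 0.485, 0.201] pointing down, gripper open.
Joint ranges: [-2.53, 2.53], [-0.77, 2.02], [0.04, 2.7], [-1, 4.14], [0.28, 2.66], [-3.11, 3.11]. Speed limits (rad/s): [2.57, 2.57, 3.14, 3.14, 3.14, 3.14].

## Interface

Orientations are given as [roll, pitch, yaw] about the fixed x, y, z axes, in that order (R = Rz(yaw) Ry(pitch) Rx(roll)).
In Python, from cell import * gives the robot as it stands.
- The arm moves only by the tool arm_command, never from a script. Its arguments are lists of equal length, an entry for each row: "fingers": the gripper command: -1 is fully open, 1 is shut, values between are in proportion; "travel": the shift along the tool's x, y, z in m, a list of three; "dr": the turn, a rotation vector about the tool's x, y, z in degrees, a list of three. In form: {"fingers": [fingers, ...], "travel": [[x, y, z], ...], "dr": [[wx, wy, wz], ...]}. A call has 1 to 8 rows; each row is the pose to reach, as a shift and turn from the pose commanded when the call began, along the tool's axes at that moment; what a row does not reach only later rows make up. A row lasts 1/12 s, in which the tool goes at most 41.7 mm and 7.16 degrees, less where a joint would pass 70% of its speed; a pose out of reach is approached as far as the arm can. A call with a gripper value outside its range is refused whole. The fingers move at their own pace and stop on an object; "squeeze" is the grip in N (left out, the last holds). Time passes only in rows, so rows that repeat a pose let the fingers close. It gives the time, the measured TCP pose, the force, the opening and the grip force at its end, in the units of the state.
- observe(): the state, without advancing time (a new reading comes with each control period).
- read_camera(name): name is "scene" or "top" or "wrist"; returns a dict with "color" (480x640x3 uint8, blue, green, red), "z_map" (480x640 float32, m along the optical axis (not along the pixel's ray), 0 where there is no reading), "fx", "fy", "cx", "cy" (pixels), "R" (3x3) and "t" (3): a world point X has camera coordinates R X + t. Camera axes: x right, y down, z forward; pixel columns grow to the right and rows downward; lengths in m; the calibration is good to about 2 mm. A picture is of the moment at which its call begins.
- hand_in(): hands the job in; it is judged then, once.
The state is a dict: "time": time; "qpos": joint angles; "qvel": joint speeds; "joint_efforts": joint torques, N m; "tool_pos": TCP position; "tool_rot": TCP orientation; "contact_force": force on the tool from outside, world axes, zero at the start; "torque": the same for the moment, N m; "opening": finger opening in m; "grip_force": force on a finger pad.
Only numpy, scipy, OpenCV 4.12 (cv2) and the standard library are available. Lean on these libraries where they do the work, as an engineer would, in place of code of your own. Each camera call takes 0.05 s, during which the arm holds its last target. There are 200 camera calls.

## Task

The brown medicine bottle lies on its side in the way of the medicine cabinet's door. Stand it upright on the worktop, clear of the door's swing, then pull the door wide open by its handle and set the bottle gently, upright, in the empty compartment of the rack inside the door. Leave the door wide open for the round, the two small vials standing in the rack, and everything else where it is.

Things in the scene. Friction and masses are not known exactly. Their poses are not given: they have to be found in the camera images.
- bottle: Brown bottle with a white ribbed cap, 110 mm tall, 70 to 140 g: body 51 mm in diameter up to 75 mm, then a shoulder; cap 42 mm in diameter from 91 to 110 mm. Origin at the centre of its base, z along its axis to the cap. Starts lying on the worktop (axis 25 mm up) before the cabinet's door, cap to the robot's left (+y) within about 0.5 rad. May roll if pushed.
- door (a joint): Hinge of the cabinet's door, rad: 0 shut (as it starts), grows as the free edge swings out towards the robot and round to the left; stop at 1.75. No latch; light friction (about 0.12 N m), stays where it is left. Wide open means at least 1.3.
- hinge_axis (a point): Foot of the door's vertical hinge axis, at worktop height, on the cabinet's front left edge. Fixed: x points into the cabinet, y to the left along its front. The door is 200 mm wide and 18 mm thick, in front of x = 0; door and handle sweep 205 mm about this axis, so a standing bottle is clear when its axis is 230 mm or more away.
- cabinet: White steel medicine cabinet, fixed to the worktop, 170 deep (x) x 200 wide (y) x 260 mm high, its door towards the robot. Origin at the centre of its underside, x points to its back, y to the left.
- handle_grip (a point): Grip point on the door's handle, a round upright steel bar 40 mm in front of the door's face and 168 mm from the hinge along it. On the bar's axis, 234 mm up; bar ends at 250, door at 258, upper post (bar to door) at 205 mm, so a finger between bar and door must stay above 210 mm. Turns with the door; when shut, x points into the cabinet, y left.
- rack_place (a point): Centre of the empty compartment's floor, inside the door near its free edge, 110 mm up. Turns with the door: x from the door into the rack, y along the door to the hinge, z up. 62 mm deep (x, door to rail), 72 mm wide (y); rail and end wall 39 mm high, divider 36 mm. The other two compartments, 42 mm wide, lie at y = +60 and +104 mm.
- vial_a: Small amber vial with black cap, 32 mm in diameter, 67 mm tall, 50 g, standing in the rack's compartment next to the hinge. Origin at the centre of its base, z up.
- vial_b: The same kind of vial, standing in the rack's middle compartment. Origin at the centre of its base, z up.
- carton: Bystander: white tablet carton lying flat, 42 x 115 x 34 mm (its x, y, z), origin at the centre of its underside.
- shaker: Bystander: red powder shaker standing upright, 50 mm in diameter, 105 mm tall, origin at the centre of its underside.
- tube: Bystander: ointment tube lying flat, 36 x 136 x 24 mm (its x, y, z), origin at the centre of its underside.
Things that resemble listed ones, but are neither listed nor needed, are in the scene too. There is more than one size of the bottle; the one meant has the size given above.

How it is judged:
On the way, in this order (a step that is already met when the one before it is completed fails the run):
1. the bottle stands upright on the worktop, let go and at rest, clear of the door's swing, with the door still shut (angle between bottle's own z axis and vertical below 0.15 rad and height (world z) of bottle between -0.008 and 0.008 m and horizontal distance between bottle and hinge_axis above 0.23 m and contact force between the fingers and bottle below 0.1 N and linear speed of bottle below 0.03 m/s and value of joint door below 0.1 rad), for 0.2 s.
2. the door is being pulled open by its handle while the bottle stands (contact force between the fingers and handle_bar above 0.3 N and value of joint door above 0.15 rad and angle between bottle's own z axis and vertical below 0.15 rad and contact force between the fingers and bottle below 0.1 N), for 0.1 s.
3. the door is wide open and the bottle still stands on the worktop (value of joint door above 1.3 rad and angle between bottle's own z axis and vertical below 0.15 rad and height (world z) of bottle between -0.008 and 0.008 m and contact force between the fingers and bottle below 0.1 N), for 0.2 s.
At the end, for the whole second after the job is handed in: The bottle stands upright (within 0.15 rad) on the floor of the rack's empty compartment (12 mm in depth, 16 mm along the door, 8 mm in height), at rest and let go; the door is at 1.3 rad or more; both vials stand in the rack (x of bottle in the frame of rack_place between -0.012 and 0.012 m and y of bottle in the frame of rack_place between -0.016 and 0.016 m and z of bottle in the frame of rack_place between -0.008 and 0.008 m and angle between bottle's own z axis and vertical below 0.15 rad and value of joint door above 1.3 rad and linear speed of bottle below 0.03 m/s and contact force between the fingers and bottle below 0.1 N and angle between each of vial_a, vial_b's own z axis and vertical below 0.3 rad and height (world z) of each of vial_a, vial_b above 0.095 m); the robot touches nothing.
It fails at once if the bottle is dropped or knocked (faster than 0.6 m/s while the fingers do not hold it) (contact force between the fingers and bottle below 0.05 N and linear speed of bottle above 0.6 m/s).
It fails at once if a vial in the rack is knocked over (angle between any of vial_a, vial_b's own z axis and vertical above 0.6 rad).
It fails at once if the carton, the shaker or the tube is moved by more than 30 mm (distance of any of carton, shaker, tube from where it was at the start of the episode above 0.03 m).
It also fails if it takes over 67 s, if anything falls off the work surface, if the arm or the gripper's body presses on something with over 40 N, if the wrist force passes 120 N, or if a joint passes its speed limit or range.

## Working session

There is one attempt and no reset: what is moved stays moved. The work goes in short steps, Python scripts to look and compute and a tool call to move; the robot and the scene stay as the last step left them, time stands still between calls to the robot, and variables do not carry over. Pictures are saved under pics/ and viewed, at most 10 in all, crops included, and the job is handed in when it is done.

Besides the shell and the picture viewer there is one more tool, called after "Emit:" by a JSON object that holds its "method" and its "body". arm_command: Moves the arm, as the interface text tells. Its arguments: {"type":"object","properties":{"fingers":{"type":"array","items":{"type":"number"}},"travel":{"type":"array","items":{"type":"array","items":{"type":"number"}}},"dr":{"type":"array","items":{"type":"array","items":{"type":"number"}}},"squeeze":{"type":"number"}},"required":["fingers","travel","dr"]}

```bash
ls; mkdir -p pics; cat > h.py <<'E'
from cell import *
import numpy as np, cv2
from scipy.spatial.transform import Rotation as Ro
def pts(c):
    z=c["z_map"]; v,u=np.mgrid[:480,:640]
    P=np.stack([(u-c["cx"])/c["fx"]*z,(v-c["cy"])/c["fy"]*z,z],-1)
    W=(P-c["t"])@c["R"]; W[z==0]=np.nan
    return W
def pose():
    s=observe(); return np.array(s["tool_pos"]),Ro.from_euler("xyz",s["tool_rot"])
E
python3 - <<'E'
from h import *
print(observe())
for n in ["scene","top"]:
    c=read_camera(n); np.savez(n+"0.npz",**c); cv2.imwrite(f"pics/{n}0.png",c["color"]); print(n,c["fx"],-c["R"].T@c["t"],c["R"])
E
```

```text
pics
{'time': 0.0, 'qpos': array([ 1.03201844e+00,  3.42743632e-01,  1.52502494e+00, -3.05773105e-05,
        1.27536930e+00, -1.45980205e-01]), 'qvel': array([ 0.00024836, -0.00118162,  0.00080518,  0.00048194,  0.0014657 ,
       -0.00061485]), 'joint_efforts': array([ 4.27217556e-04, -4.31250143e+01, -2.44222766e+01,  7.18495063e-02,
        5.58418385e-02, -1.23923642e-04]), 'tool_pos': array([0.20070625, 0.48464145, 0.20033136]), 'tool_rot': array([-3.14005961e+00, -1.95843701e-04,  2.74880374e+00]), 'contact_force': array([0.48315928, 0.53616258, 0.2369358 ]), 'torque': array([ 0.03121238, -0.00928667, -0.01926397]), 'grip_force': 0.0, 'opening': 0.09204847038316773}
scene 459.0691866730753 [-0.13361087 -0.01343768  0.52561876] [[-0.45638201 -0.88978182 -0.00194189]
 [-0.38542616  0.19965678 -0.90087948]
 [ 0.8019739  -0.41039673 -0.43406495]]
top 530.1139136063397 [-0.12729176 -0.09911918  1.07847367] [[-3.56488882e-01 -9.34299363e-01 -6.13381599e-04]
 [-7.42343337e-01  2.83645147e-01 -6.07018781e-01]
 [ 5.67311244e-01 -2.15940107e-01 -7.94687248e-01]]
```

View pics/scene0.png

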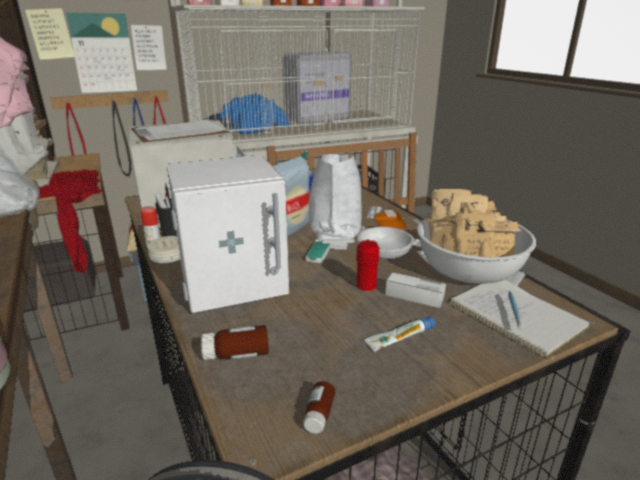

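View pics/top0.png

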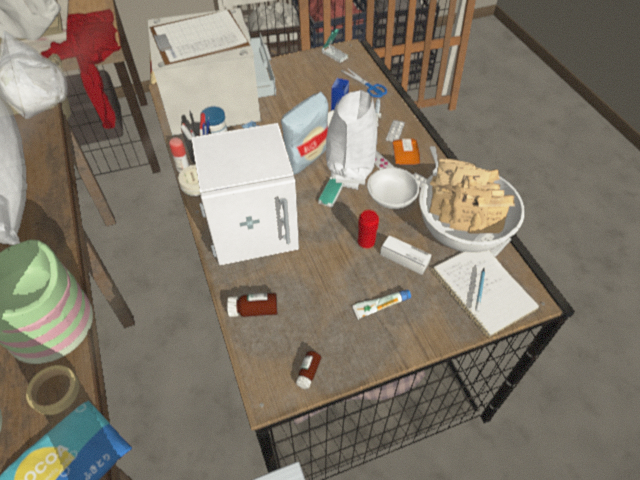

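Candidates for the bottle: the large brown bottle at scene (235,343) / top (252,304), and a smaller brown bottle at scene (319,407) / top (308,369). The red shaker at scene (368,265) isn't one. The large bottle lies in front of the door, and I'll check its size next. The cabinet is at scene (230,235), with the handle bar at scene (272,235) / top (284,220).

```bash
cat > m.py <<'E'
from h import *
for n,box in [("scene",(195,320,275,365)),("top",(222,285,282,322))]:
    c=dict(np.load(n+"0.npz")); W=pts(c)
    x0,y0,x1,y1=box
    V=W[y0:y1,x0:x1].reshape(-1,3); C=c["color"][y0:y1,x0:x1].reshape(-1,3).astype(int)
    m=(V[:,2]>0.008)&(V[:,2]<0.08)
    V=V[m];C=C[m]
    ce=V[:,:2].mean(0); u,s,vt=np.linalg.svd(V[:,:2]-ce); a=vt[0]*np.sign(vt[0][1])
    brown=(C[:,2]>C[:,0]+35)
    p=(V[:,:2]-ce)@a; lat=(V[:,:2]-ce)@[-a[1],a[0]]
    print(n,len(V),"ce",ce,"axis",a,np.degrees(np.arctan2(a[1],a[0])),"ext",np.percentile(p,[1,99]),"zmax",np.percentile(V[:,2],98),"lat",np.percentile(lat,[2,98]),"brown",p[brown].mean(),p[~brown].mean())
    top=V[V[:,2]>np.percentile(V[:,2],97)-.004]; print("crest",top.mean(0), (top[:,:2]-ce).mean(0))
    # ends on axis
    print("ends",ce+a*np.percentile(p,1),ce+a*np.percentile(p,99))
    # cabinet
    ok=np.isfinite(W[...,2])
    m=(ok&(abs(W[...,2]-.26)<.008)&(W[...,0]<1.0)&(W[...,0]>.3)).astype(np.uint8)
    m=cv2.morphologyEx(m,cv2.MORPH_OPEN,np.ones((5,5)))
    k,l,st,_=cv2.connectedComponentsWithStats(m)
    for i in range(1,k):
        if st[i,4]<500: continue
        Q=W[l==i]; r=cv2.minAreaRect(Q[:,:2].astype(np.float32)*1000); print("cabtop",st[i],Q[:,2].mean(),r,cv2.boxPoints(r).round().tolist())
c=dict(np.load("scene0.npz")); b=cv2.resize(c["color"][140:380,150:470],(800,600),interpolation=cv2.INTER_CUBIC); cv2.imwrite("pics/crop1.png",b)
E
python3 m.py
```

```text
scene 1891 ce [ 0.48396587 -0.17175146] axis [0.31444948 0.94927421] 71.67241737549588 ext [-0.05225974  0.05532788] zmax 0.0507229375093741 lat [-0.02382383  0.0109102 ] brown -0.009460696663352537 0.019771619334031182
crest [ 0.49242159 -0.18538715  0.04901215] [ 0.00845572 -0.01363569]
ends [ 0.46753282 -0.22136028] [ 0.50136369 -0.11923014]
cabtop [ 167  155  117   41 3375] 0.25915917179293557 ((724.0861206054688, -240.52383422851562), (199.85977172851562, 193.56556701660156), 83.27022552490234) [[616.0, -328.0], [808.0, -351.0], [832.0, -153.0], [640.0, -130.0]]
top 1071 ce [ 0.48871394 -0.17330574] axis [0.29554415 0.95532908] 72.80982999094529 ext [-0.05200916  0.05707085] zmax 0.05306650389548773 lat [-0.02681573  0.01645642] brown -0.009135738950138878 0.01576089315062112
crest [ 0.49275166 -0.1855036   0.05075496] [ 0.00403772 -0.01219786]
ends [ 0.47334293 -0.22299161] [ 0.50558089 -0.1187843 ]
cabtop [ 192  124  102   74 5572] 0.25980611925799435 ((724.644287109375, -239.41732788085938), (200.0836181640625, 195.74366760253906), 83.26115417480469) [[616.0, -327.0], [810.0, -350.0], [834.0, -152.0], [639.0, -129.0]]
```

View pics/crop1.png

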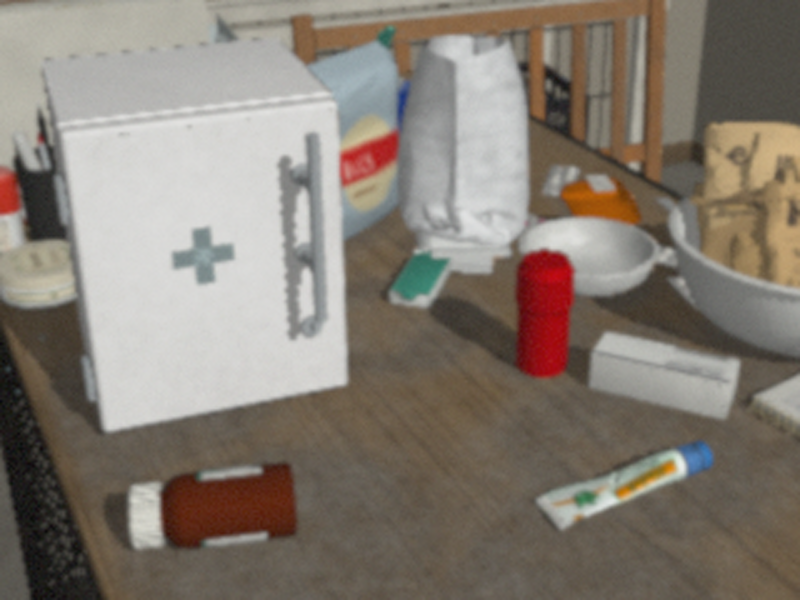

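The crop shows the large bottle lying at crop (215,508), cap left. Its measured length is 0.109 m and its crest 0.050 m, which match the description. The handle bar is at crop (315,235).

```bash
cat >> h.py <<'E'
def frame(z,y):
    z=np.array(z,float);z/=np.linalg.norm(z);y=np.array(y,float);y-=z*(y@z);y/=np.linalg.norm(y)
    return np.stack([np.cross(y,z),y,z],1)
def plan(tcp,R,name=""):
    p,r=pose(); T=Ro.from_matrix(R)
    print(name,"travel",(r.inv().apply(np.array(tcp)-p)).round(4).tolist(),"dr",np.degrees((r.inv()*T).as_rotvec()).round(2).tolist())
BASE=np.array([.478,-.2245,.025]); A=np.array([.305,.952,0]); A/=np.linalg.norm(A); N=np.array([-A[1],A[0],0]); Z=np.array([0,0,1.])
H=np.array([.661,-.132,0]); XC=np.array([.9931,-.1172,0]); YC=np.array([.1172,.9931,0])
E
cat > a.py <<'E'
from h import *
L=np.radians(30); z=-np.cos(L)*Z-np.sin(L)*A; R=frame(z,-N)
g=BASE+.062*A; g[2]=.029
print(g); plan(g+.019*z-.10*z,R,"above")
c=dict(np.load("top0.npz")); W=pts(c)
for n,(u,v) in dict(small=(309,368),smallcap=(305,382),tube=(382,304),tubel=(358,312),tuber=(407,294),shaker=(368,230),bar_t=(280,200),bar_b=(288,240),carton=(405,254)).items(): print(n,np.nanmedian(W[v-1:v+2,u-1:u+2].reshape(-1,3),0).round(3))
E
python3 a.py
```

```text
[ 0.49691635 -0.16545619  0.029     ]
above travel [-0.5191, -0.4468, 0.1018] dr [22.22, -24.16, 83.16]
small [ 0.305 -0.24   0.034]
smallcap [ 0.282 -0.222  0.03 ]
tube [ 0.4   -0.454  0.014]
tubel [ 0.405 -0.396  0.006]
tuber [ 0.4   -0.517  0.022]
shaker [ 0.566 -0.488  0.077]
bar_t [ 0.621 -0.291  0.207]
bar_b [ 0.578 -0.291  0.113]
carton [ 0.497 -0.558  0.034]
```

Emit:
{"method": "arm_command", "body": {"fingers": [-1, -1, -1, -1, -1, -1, -1, -1], "travel": [[-0.03, -0.026, 0.0], [-0.06, -0.052, 0], [-0.09, -0.078, 0], [-0.12, -0.104, 0.01], [-0.15, -0.13, 0.02], [-0.18, -0.156, 0.03], [-0.21, -0.18, 0.04], [-0.24, -0.206, 0.045]], "dr": [[1.4, -1.5, 5.2], [2.8, -3, 10.4], [4.2, -4.5, 15.6], [5.6, -6, 20.8], [7, -7.5, 26], [8.4, -9, 31.2], [9.8, -10.5, 36.4], [11.2, -12, 41.6]]}}

```text
time: 0.77
tool_pos: [0.3437, 0.201, 0.155]
tool_rot: [-3.032, 0.261, 2.028]
contact_force: [0.5, 0.5, 0.1]
opening: 0.0918
grip_force: 0.0
```

```bash
python3 a.py|head -2; python3 -c "
from h import *;print(observe())"
```

```text
[ 0.49691635 -0.16545619  0.029     ]
above travel [-0.3405, 0.0198, 0.1474] dr [10.9, -12.04, 41.39]
{'time': 0.7667, 'qpos': array([ 0.54894577,  0.26932969,  1.81059331, -0.26511982,  1.21007299,
        0.2182278 ]), 'qvel': array([-0.85932876,  0.09352921,  0.15233237, -0.42969422, -0.08535754,
        0.4657812 ]), 'joint_efforts': array([  4.66918185, -37.30593324, -20.5548048 ,  -0.31014282,
         0.9467658 ,  -0.59445636]), 'tool_pos': array([0.34374715, 0.20101555, 0.15503676]), 'tool_rot': array([-3.03236221,  0.26065012,  2.02840113]), 'contact_force': array([0.53433571, 0.54940738, 0.09747385]), 'torque': array([ 0.14856172,  0.01252883, -0.03370383]), 'grip_force': 0.0, 'opening': 0.0917677440630836}
```

Emit:
{"method": "arm_command", "body": {"fingers": [-1, -1, -1, -1, -1, -1, -1, -1], "travel": [[-0.035, 0.002, 0.015], [-0.07, 0.004, 0.03], [-0.105, 0.006, 0.045], [-0.14, 0.008, 0.06], [-0.175, 0.01, 0.075], [-0.21, 0.012, 0.09], [-0.245, 0.014, 0.105], [-0.28, 0.016, 0.12]], "dr": [[1.4, -1.5, 5.2], [2.8, -3, 10.4], [4.2, -4.5, 15.6], [5.6, -6, 20.8], [7, -7.5, 26], [8.4, -9, 31.2], [9.8, -10.5, 36.4], [10.9, -12, 41.4]]}}

```text
time: 1.43
tool_pos: [0.4812, -0.0677, 0.1102]
tool_rot: [3.141, 0.522, 1.26]
contact_force: [0.8, -0.1, -0.6]
opening: 0.0921
grip_force: 0.0
```

```bash
python3 a.py|head -2; python3 -c "
from h import *;print(observe()['qpos'])"
```

```text
[ 0.49691635 -0.16545619  0.029     ]
above travel [-0.0359, 0.0449, 0.0334] dr [-0.0, -0.08, -0.05]
[ 0.03586063  0.51878909  1.65769513 -0.52558884  1.20851185  0.597737  ]
```

Emit:
{"method": "arm_command", "body": {"fingers": [-1, -1, -1, -1], "travel": [[-0.018, 0.022, 0.016], [-0.036, 0.045, 0.033], [-0.036, 0.045, 0.033], [-0.036, 0.045, 0.033]], "dr": [[0, 0, 0], [0, 0, 0], [0, 0, 0], [0, 0, 0]]}}

```text
time: 1.77
tool_pos: [0.5087, -0.1262, 0.0991]
tool_rot: [-3.139, 0.521, 1.262]
contact_force: [-0.2, 0.5, -0.4]
opening: 0.092
grip_force: 0.0
```

```bash
python3 - <<'E'
from h import *
print(observe()["qpos"],observe()["tool_pos"])
c=read_camera("wrist"); np.savez("w1.npz",**c); cv2.imwrite("pics/w1.png",c["color"])
W=pts(c); m=(W[...,2]>.012)&(W[...,2]<.06)&(abs(W[...,0]-.495)<.09)&(abs(W[...,1]+.17)<.1)
V=W[m]; col=c["color"][m].astype(int)
ce=np.median(V,0)
d=(V-BASE); print(len(V),"along",np.percentile(d@A,[1,99]),"lat",np.percentile(d@N,[1,50,99]),"zmax",np.percentile(V[:,2],98))
top=V[V[:,2]>.044]; 
s=(top-BASE)@A; l=(top-BASE)@N
print(np.polyfit(s,l,1), [ (round(a,3),round(np.median(l[abs(s-a)<.006]),4)) for a in (.01,.03,.05,.07) if (abs(s-a)<.006).any()])
plan(*[(lambda z:(BASE+.062*A+[0,0,.004]+.019*z))(-np.cos(np.pi/6)*Z-.5*A),frame(-np.cos(np.pi/6)*Z-.5*A,-N)])
E
```

```text
[-0.07112369  0.56450687  1.60824201 -0.55322391  1.1670238   0.51131487] [ 0.50870066 -0.12617744  0.09910378]
9902 along [0.00426148 0.11031458] lat [-0.02820854 -0.00379227  0.01931278] zmax 0.05073383992718532
[ 0.0186956  -0.00541261] [(0.01, np.float64(-0.0048)), (0.03, np.float64(-0.0051)), (0.05, np.float64(-0.0042)), (0.07, np.float64(-0.0039))]
 travel [-0.0015, 0.0013, 0.1011] dr [-0.03, -0.17, 0.15]
```

View pics/w1.png

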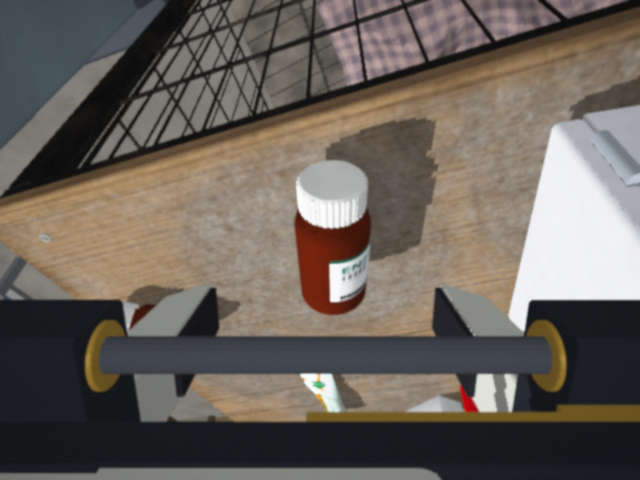

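The wrist view shows the bottle centred between the fingers, body at (335,270) and cap at (333,190). It sits about 4 mm towards tool +y, so I'm descending with that correction and gripping.

Emit:
{"method": "arm_command", "body": {"fingers": [-1, -1, -1, -1, -1, -1, -1, -1], "travel": [[-0.001, 0.003, 0.02], [-0.001, 0.006, 0.04], [-0.001, 0.006, 0.06], [-0.001, 0.006, 0.075], [-0.001, 0.006, 0.09], [-0.001, 0.006, 0.1], [-0.001, 0.006, 0.1], [-0.001, 0.006, 0.1]], "dr": [[0, 0, 0], [0, 0, 0], [0, 0, 0], [0, 0, 0], [0, 0, 0], [0, 0, 0], [0, 0, 0], [0, 0, 0]]}}

```text
time: 2.48
tool_pos: [0.4996, -0.1743, 0.014]
tool_rot: [-3.141, 0.521, 1.265]
contact_force: [-0.2, 0.8, -0.3]
opening: 0.0918
grip_force: 0.0
```

Emit:
{"method": "arm_command", "body": {"fingers": [-0.2, 0, 0.2, 0.4, 0.6, 0.6, 0.6, 0.6], "travel": [[0, 0, 0], [0, 0, 0], [0, 0, 0], [0, 0, 0], [0, 0, 0], [0, 0, 0], [0, 0, 0], [0, 0, 0]], "dr": [[0, 0, 0], [0, 0, 0], [0, 0, 0], [0, 0, 0], [0, 0, 0], [0, 0, 0], [0, 0, 0], [0, 0, 0]], "squeeze": 20}}

```text
time: 3.15
tool_pos: [0.4996, -0.175, 0.0138]
tool_rot: [-3.141, 0.521, 1.265]
contact_force: [-0.2, 0.9, -0.7]
opening: 0.0453
grip_force: 19.5
```

```bash
cat > b.py <<'E'
from h import *
import sys
L=np.radians(29.9); hd=np.radians(float(sys.argv[1])); P=np.array([.42,-.28,0])
h=np.array([np.cos(hd),np.sin(hd),0]); z=np.cos(L)*h-np.sin(L)*Z; R=frame(z,np.cross(h,Z))
p,r=pose(); print(p, observe()["qpos"].round(2))
plan(P+[0,0,.065+.10]+.019*z,R,"hover"); plan(P+[0,0,.065]+.019*z,R,"down")
E
python3 b.py 10
```

```text
[ 0.49956912 -0.17500449  0.01375468] [-0.16  0.68  1.7  -0.65  0.96  0.58]
hover travel [-0.1716, -0.0296, -0.065] dr [-17.96, 80.13, 66.31]
down travel [-0.1218, -0.0296, 0.0217] dr [-17.96, 80.13, 66.31]
```

Emit:
{"method": "arm_command", "body": {"fingers": [0.6, 0.6, 0.6, 0.6, 0.6, 0.6], "travel": [[0.005, 0, -0.01], [0.015, 0, -0.03], [0.03, 0, -0.055], [0.045, 0, -0.08], [0.06, 0, -0.11], [0.07, 0, -0.13]], "dr": [[0, 0, 0], [0, 0, 0], [0, 0, 0], [0, 0, 0], [0, 0, 0], [0, 0, 0]], "squeeze": 25}}

```text
time: 3.65
tool_pos: [0.5387, -0.0525, 0.0935]
tool_rot: [3.14, 0.519, 1.265]
contact_force: [0.7, -0.4, -1.7]
opening: 0.0449
grip_force: 24.3
```

```bash
python3 b.py 10
```

```text
[ 0.53865412 -0.05246328  0.09345463] [ 0.06  0.63  1.5  -0.51  1.25  0.58]
hover travel [-0.2436, -0.0301, 0.0676] dr [-17.94, 79.95, 66.39]
down travel [-0.194, -0.0303, 0.1544] dr [-17.94, 79.95, 66.39]
```

Emit:
{"method": "arm_command", "body": {"fingers": [0.6, 0.6, 0.6, 0.6, 0.6, 0.6, 0.6, 0.6], "travel": [[-0.03, -0.002, -0.02], [-0.055, -0.004, -0.035], [-0.075, -0.006, -0.04], [-0.095, -0.008, -0.035], [-0.115, -0.01, -0.03], [-0.135, -0.012, -0.02], [-0.155, -0.014, -0.005], [-0.17, -0.016, 0.0]], "dr": [[-1.1, 5, 4.1], [-2.2, 10, 8.3], [-3.3, 15, 12.4], [-4.5, 20, 16.6], [-5.6, 25, 20.7], [-6.7, 30, 24.9], [-7.8, 35, 29], [-9, 40, 33.2]]}}

```text
time: 4.32
tool_pos: [0.4775, -0.1925, 0.1773]
tool_rot: [2.899, -0.26, 0.779]
contact_force: [-1.7, 0.3, -2.0]
opening: 0.0446
grip_force: 24.4
```

```bash
python3 b.py 10
```

```text
[ 0.47752354 -0.19247657  0.17726964] [-0.68  0.18  1.89  0.31  0.82 -0.04]
hover travel [-0.0915, 0.0308, 0.0057] dr [-8.71, 39.83, 33.07]
down travel [-0.1172, 0.0076, 0.0995] dr [-8.71, 39.83, 33.07]
```

Emit:
{"method": "arm_command", "body": {"fingers": [0.6, 0.6, 0.6, 0.6, 0.6, 0.6, 0.6, 0.6], "travel": [[-0.012, 0.004, 0], [-0.024, 0.008, 0], [-0.036, 0.012, 0.002], [-0.048, 0.016, 0.003], [-0.06, 0.02, 0.004], [-0.072, 0.024, 0.005], [-0.084, 0.028, 0.006], [-0.0915, 0.031, 0.006]], "dr": [[-1.1, 5, 4.1], [-2.2, 10, 8.3], [-3.3, 15, 12.4], [-4.5, 20, 16.6], [-5.6, 25, 20.7], [-6.7, 30, 24.9], [-7.8, 35, 29], [-8.7, 39.8, 33.1]]}}

```text
time: 4.98
tool_pos: [0.4366, -0.2783, 0.1554]
tool_rot: [3.14, -1.048, 0.174]
contact_force: [1.5, -0.0, -1.3]
opening: 0.0448
grip_force: 24.4
```

Emit:
{"method": "arm_command", "body": {"fingers": [0.6, 0.6], "travel": [[0, 0, 0], [0, 0, 0]], "dr": [[0, 0, 0], [0, 0, 0]]}}

```text
time: 5.15
tool_pos: [0.4365, -0.2765, 0.1539]
tool_rot: [-3.137, -1.042, 0.172]
contact_force: [0.2, -0.2, -0.0]
opening: 0.0446
grip_force: 24.4
```

```bash
python3 b.py 10; python3 - <<'E'
from h import *
c=read_camera("scene"); np.savez("s1.npz",**c); cv2.imwrite("pics/s1.png",c["color"])
W=pts(c); C=c["color"].astype(int)
m=(abs(W[...,0]-.42)<.06)&(abs(W[...,1]+.28)<.06)&(C[...,2]>C[...,0]+35)&(W[...,2]>.05)
V=W[m]; print(len(V),np.percentile(V,[2,50,98],axis=0).round(3))
for z0 in np.arange(.1,.24,.012):
    s=V[abs(V[:,2]-z0)<.006]
    if len(s)>5: print(z0.round(3),len(s),s.mean(0).round(4), np.percentile(s[:,1],[2,98]))
E
```

```text
[ 0.43646332 -0.2765177   0.15390062] [-1.37  0.43  2.21  1.32  1.1  -1.  ]
hover travel [0.0012, 0.0006, -0.0011] dr [-0.15, 0.42, -0.06]
down travel [-0.0851, 0.0008, 0.0494] dr [-0.15, 0.42, -0.06]Traceback (most recent call last):
  File "<stdin>", line 5, in <module>
    return _quantile_unchecked(
        a, q, axis, out, overwrite_input, method, keepdims, weights)
    return _ureduce(a,
                    func=_quantile_ureduce_func,
    ...<5 lines>...
                    overwrite_input=overwrite_input,
                    method=method)
    r = func(a, **kwargs)
    result = _quantile(arr,
                       quantiles=q,
    ...<2 lines>...
                       out=out,
                       weights=wgt)
    slices_having_nans = np.isnan(arr[-1, ...])
                                  ~~~^^^^^^^^^
IndexError: index -1 is out of bounds for axis 0 with size 0
```

View pics/s1.png

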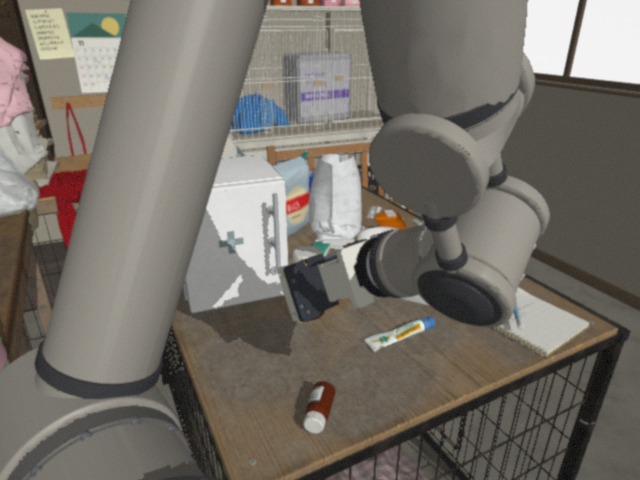

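The scene view shows the gripper at (320,285) hiding the bottle, with the wrist at (470,275). I'll check the bottle's tilt in the other cameras and the arm's clearance from the depth map.

```bash
python3 - <<'E'
from h import *
W=pts(dict(np.load("s1.npz")))
for u,v in [(460,300),(500,310),(430,300),(380,290),(310,310),(460,180)]: print(u,v,W[v,u].round(3))
q=W[300:330,400:520].reshape(-1,3); print(q[np.nanargmin(np.where(q[:,0]<.35,q[:,2],9))])
ims=[]
for n in ["top","wrist"]:
    c=read_camera(n); np.savez(n+"2.npz",**c); ims.append(c["color"][:, :400] if n=="top" else c["color"])
    W=pts(c);m=(abs(W[...,0]-.42)<.07)&(abs(W[...,1]+.28)<.07)&(W[...,2]>.09)
    C=c["color"].astype(int); b=m&(C[...,2]>C[...,0]+35); print(n,b.sum(),W[b].mean(0) if b.any() else "")
cv2.imwrite("pics/tw.png",cv2.resize(np.hstack(ims),(800,369)))
E
```

```text
460 300 [ 0.107 -0.272  0.309]
500 310 [ 0.086 -0.298  0.303]
430 300 [ 0.14  -0.269  0.291]
380 290 [ 0.248 -0.29   0.236]
310 310 [ 0.296 -0.22   0.2  ]
460 180 [ 0.081 -0.227  0.43 ]
[ 0.34662975 -0.63227382 -0.00236492]
top 0 
wrist 10212 [ 0.38427401 -0.29589927  0.19759862]
```

View pics/tw.png

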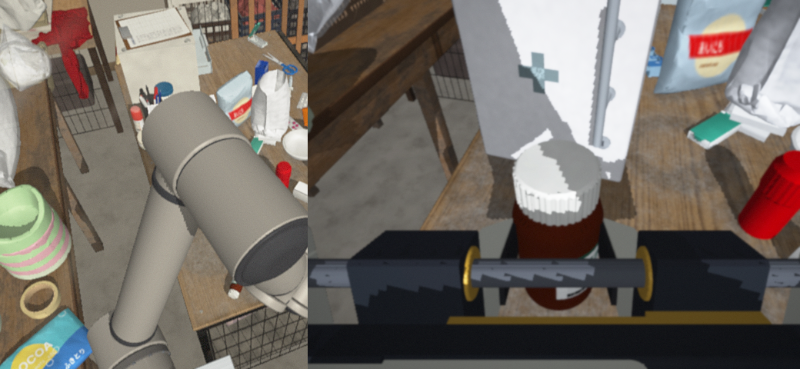

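The wrist half of the picture shows the bottle gripped and nearly upright, cap at (557,180). I'll fit the cap's top plane for the tilt.

```bash
python3 - <<'E'
from h import *
c=dict(np.load("wrist2.npz")); W=pts(c); v,u=np.mgrid[:480,:640]
# wrist occupies x 308..800 of 800x369 resized from 1040x480 -> scale 1.3, offset 400
uc,vc=int(557*1.3-400),int(165*1.3); print(uc,vc)
m=((u-uc)**2/40**2+(v-vc)**2/18**2)<1
Q=W[m]; Q=Q[np.isfinite(Q[:,0])]; ce=np.median(Q,0); 
for _ in range(3):
    _,_,vt=np.linalg.svd(Q-Q.mean(0)); n=vt[2]*np.sign(vt[2][2]); d=(Q-Q.mean(0))@n; Q=Q[abs(d)<.003]
print(len(Q),Q.mean(0),n)
m=(abs(W[...,0]-ce[0])<.06)&(abs(W[...,1]-ce[1])<.05)&(W[...,2]>.205)
T=W[m]; print("top cap ext",np.percentile(T,[1,99],axis=0))
C=c["color"].astype(int); b=(abs(W[...,0]-.42)<.07)&(abs(W[...,1]+.28)<.07)&(C[...,2]>C[...,0]+35)&(W[...,2]>.06); print("brown z",np.percentile(W[b][:,2],[0.5,99.5]))
E
```

```text
324 214
2227 [ 0.42662085 -0.27790651  0.2120116 ] [0.02708417 0.01345169 0.99954265]
top cap ext [[ 0.36667282 -0.32714795  0.20547317]
 [ 0.44412201 -0.25861879  0.24255681]]
brown z [0.10800656 0.24029706]
```

Emit:
{"method": "arm_command", "body": {"fingers": [0.6, 0.6, 0.6, 0.6, 0.6, 0.6, 0.6, 0.6], "travel": [[-0.015, 0, 0.009], [-0.032, 0, 0.019], [-0.05, 0, 0.029], [-0.063, 0, 0.037], [-0.073, 0, 0.043], [-0.081, 0, 0.047], [-0.085, 0, 0.0495], [-0.0855, 0, 0.05]], "dr": [[0, 0, 0], [0, 1, 0], [0, 1.5, 0], [0, 1.5, 0], [0, 1.5, 0], [0, 1.5, 0], [0, 1.5, 0], [0, 1.5, 0]]}}

```text
time: 5.97
tool_pos: [0.4377, -0.2757, 0.0556]
tool_rot: [3.14, -1.069, 0.181]
contact_force: [0.0, 0.3, -1.3]
opening: 0.0442
grip_force: 24.4
```

Emit:
{"method": "arm_command", "body": {"fingers": [0.6, 0.6, 0.6], "travel": [[-0.001, 0, 0.0006], [-0.002, 0, 0.0012], [-0.002, 0, 0.0012]], "dr": [[0, 0, 0], [0, 0, 0], [0, 0, 0]]}}

```text
time: 6.22
tool_pos: [0.4376, -0.2762, 0.0544]
tool_rot: [3.139, -1.071, 0.179]
contact_force: [0.3, -0.6, 4.1]
opening: 0.0447
grip_force: 24.4
```

Contact with the worktop at about 4 N. Releasing, then backing off along the tool.

Emit:
{"method": "arm_command", "body": {"fingers": [0, -0.05, -0.12, -0.2, -0.4, -0.7, -1, -1], "travel": [[0, 0, 0], [0, 0, 0], [0, 0, 0], [0, 0, 0], [0, 0, 0], [0, 0, 0], [0, 0, 0], [0, 0, 0]], "dr": [[0, 0, 0], [0, 0, 0], [0, 0, 0], [0, 0, 0], [0, 0, 0], [0, 0, 0], [0, 0, 0], [0, 0, 0]]}}

```text
time: 6.88
tool_pos: [0.437, -0.2761, 0.0531]
tool_rot: [-3.14, -1.069, 0.175]
contact_force: [-0.5, 1.3, 0.8]
opening: 0.077
grip_force: 0.0
```

```bash
cat > cap.py <<'E'
from h import *
import sys
c=read_camera(sys.argv[1]); W=pts(c); C=c["color"].astype(int)
x,y=float(sys.argv[2]),float(sys.argv[3]); zc=float(sys.argv[4]) if len(sys.argv)>4 else .11
m=(abs(W[...,0]-x)<.06)&(abs(W[...,1]-y)<.06)&(abs(W[...,2]-zc)<.006)&(C.min(-1)>70)
m=cv2.morphologyEx(m.astype(np.uint8),cv2.MORPH_OPEN,np.ones((3,3)))
k,l,st,_=cv2.connectedComponentsWithStats(m)
for i in range(1,k):
    if st[i,4]<60: continue
    Q=W[l==i]; r=cv2.minEnclosingCircle(Q[:,:2].astype(np.float32)*1000)
    _,_,vt=np.linalg.svd(Q-Q.mean(0)); n=vt[2]*np.sign(vt[2][2])
    print(st[i],Q.mean(0).round(4),"circle",r,"n",n.round(3))
E
python3 cap.py wrist .42 -.28; python3 -c "
from h import *;print(observe()['qpos'],observe()['opening'],observe()['tool_pos'])"
```

```text
[ 269  178  116   87 7963] [ 0.4212 -0.2803  0.1102] circle ((425.5959777832031, -279.6750183105469), 22.021310806274414) n [-0.066 -0.014  0.998]
[476 374  12  23 181] [ 0.3692 -0.3306  0.1071] circle ((369.36651611328125, -330.80029296875), 3.5722649097442627) n [-0.123  0.992  0.019]
[-1.38299226  0.7283333   2.25826667  1.49675593  1.07409163 -1.39343145] 0.0813817480281934 [ 0.43703456 -0.27605675  0.05313155]
```

The bottle stands at about (0.425, -0.280) with its top at 0.110 and no contact. Retreating along the tool.

Emit:
{"method": "arm_command", "body": {"fingers": [-1, -1, -1, -1, -1, -1], "travel": [[0, 0, -0.005], [0, 0, -0.025], [0, 0, -0.05], [0, 0, -0.08], [0.02, 0, -0.11], [0.06, 0, -0.13]], "dr": [[0, 0, 0], [0, 0, 0], [0, 0, 0], [0, 0, 0], [0, 0, 0], [0, 0, 0]]}}

```text
time: 7.43
tool_pos: [0.3505, -0.2922, 0.1647]
tool_rot: [-3.13, -1.067, 0.163]
contact_force: [0.7, -1.7, 0.8]
opening: 0.0919
grip_force: 0.0
```

```bash
python3 cap.py wrist .42 -.28; cat > d.py <<'E'
from h import *
import sys
x,y,z,yaw=map(float,sys.argv[1:5]); print(pose()[0],observe()["qpos"].round(2))
yaw=np.radians(yaw); plan([x,y,z],frame([0,0,-1],[np.sin(yaw),-np.cos(yaw),0]))
E
python3 d.py .44 -.24 .33 95
python3 - <<'E'
from h import *
c=read_camera("wrist"); W=pts(c)
m=(abs(W[...,0]-.58)<.05)&(abs(W[...,1]+.29)<.06)&(W[...,2]>.215)&(W[...,2]<.252)
rel=(W-H)@XC; m&=(rel<-.04); Q=W[m]; print(len(Q), np.percentile(Q,[5,50,95],axis=0) if len(Q) else "")
E
```

```text
[ 296  229   60   48 2246] [ 0.4224 -0.2803  0.1104] circle ((425.993896484375, -279.42608642578125), 21.996997833251953) n [-0.066 -0.009  0.998]
[ 0.35242559 -0.29306988  0.1728139 ] [-1.63  0.39  2.23  1.12  1.25 -1.05]
 travel [0.1839, -0.0362, 0.0081] dr [45.4, -48.96, -75.99]
431 [[ 0.5773485  -0.29714044  0.21629178]
 [ 0.57894919 -0.29293104  0.22784587]
 [ 0.58169444 -0.28845176  0.23853942]]
```

Emit:
{"method": "arm_command", "body": {"fingers": [-1, -1, -1, -1, -1, -1, -1, -1], "travel": [[0.03, -0.005, 0], [0.06, -0.01, 0], [0.09, -0.015, 0.002], [0.12, -0.02, 0.004], [0.15, -0.025, 0.006], [0.17, -0.03, 0.008], [0.18, -0.035, 0.008], [0.184, -0.036, 0.008]], "dr": [[3, -3.3, -5], [6, -6.5, -10], [9, -9.8, -15.2], [12, -13, -20.3], [15, -16.3, -25.3], [18, -19.6, -30.4], [21, -22.8, -35.5], [24, -26.1, -40.5]]}}

```text
time: 8.2
tool_pos: [0.4414, -0.2385, 0.3243]
tool_rot: [2.9, -0.481, 1.089]
contact_force: [-0.6, 0.2, 0.2]
opening: 0.0917
grip_force: 0.0
```

```bash
python3 d.py .5 -.27 .35 120
```

```text
[ 0.44141549 -0.23848682  0.32431894] [-1.02  0.15  1.57  0.54  1.47 -0.55]
 travel [0.0112, 0.0701, -0.0066] dr [26.3, -18.33, -59.49]
```

Emit:
{"method": "arm_command", "body": {"fingers": [-1, -1, -1, -1, -1, -1, -1, -1], "travel": [[0.001, 0.009, 0], [0.003, 0.018, -0.001], [0.005, 0.027, -0.002], [0.006, 0.036, -0.003], [0.007, 0.045, -0.004], [0.008, 0.054, -0.005], [0.01, 0.063, -0.006], [0.011, 0.07, -0.0066]], "dr": [[2.7, -1.9, -6], [5.3, -3.7, -12], [8, -5.5, -18], [10.6, -7.4, -24], [13.3, -9.2, -30], [15.9, -11, -36], [18.6, -13, -42], [21.2, -14.7, -48]]}}

```text
time: 8.87
tool_pos: [0.4995, -0.2713, 0.3475]
tool_rot: [3.059, -0.076, 1.897]
contact_force: [-0.0, -0.2, -0.2]
opening: 0.0916
grip_force: 0.0
```

```bash
python3 d.py .584 -.2925 .30 173.3
```

```text
[ 0.49949799 -0.27134831  0.34745136] [-0.7   0.37  1.1   0.11  1.7  -1.01]
 travel [-0.0506, 0.0694, 0.0496] dr [6.66, -1.21, -64.73]
```

Emit:
{"method": "arm_command", "body": {"fingers": [-1, -1, -1, -1, -1, -1, -1, -1], "travel": [[-0.006, 0.009, 0.006], [-0.013, 0.018, 0.012], [-0.02, 0.027, 0.019], [-0.027, 0.036, 0.025], [-0.033, 0.045, 0.031], [-0.04, 0.054, 0.037], [-0.046, 0.063, 0.043], [-0.0506, 0.0694, 0.0496]], "dr": [[0.7, -0.1, -6.8], [1.4, -0.2, -13.6], [2.1, -0.4, -20.4], [2.8, -0.5, -27.2], [3.5, -0.6, -34], [4.2, -0.8, -40.8], [4.9, -0.9, -47.6], [5.6, -1, -54.4]]}}

```text
time: 9.53
tool_pos: [0.584, -0.2927, 0.2992]
tool_rot: [3.121, -0.005, 2.845]
contact_force: [0.2, 0.1, -0.1]
opening: 0.0919
grip_force: 0.0
```

```bash
python3 d.py .584 -.2925 .30 173.3
```

```text
[ 0.58396405 -0.29273871  0.2992273 ] [-0.59  0.56  0.91  0.02  1.68 -1.86]
 travel [0.0, 0.0003, -0.0008] dr [1.2, -0.2, -10.27]
```

Emit:
{"method": "arm_command", "body": {"fingers": [-1, -1, -1], "travel": [[0, 0, 0], [0, 0, 0], [0, 0, 0]], "dr": [[0.6, -0.1, -5], [1.2, -0.2, -10.3], [1.2, -0.2, -10.3]]}}

```text
time: 9.78
tool_pos: [0.5834, -0.2922, 0.2996]
tool_rot: [3.141, -0.0, 3.023]
contact_force: [-0.5, 0.4, 0.5]
opening: 0.0921
grip_force: 0.0
```

```bash
python3 - <<'E'
from h import *
c=read_camera("wrist"); np.savez("w3.npz",**c); cv2.imwrite("pics/w3.png",c["color"]); W=pts(c)
rel=(W-H); rx=rel@XC; ry=rel@YC
m=(rx<-.035)&(rx>-.09)&(abs(ry+.168)<.03)&(W[...,2]>.1)&(W[...,2]<.255); Q=W[m]
print(len(Q)); 
if len(Q): print(np.percentile(Q,[5,50,95],axis=0),np.percentile(rx[m],[5,50,95]),np.percentile(ry[m],[5,50,95]))
E
python3 d.py .584 -.2925 .214 173.3
```

```text
856
[[ 0.57759546 -0.29662304  0.12161295]
 [ 0.5791048  -0.29198835  0.21100787]
 [ 0.60356661 -0.28764995  0.25071649]] [-0.0641014  -0.06251839 -0.03802572] [-0.17245501 -0.16837408 -0.16397553]
[ 0.58333269 -0.29232895  0.29995793] [-0.58  0.55  0.92  0.    1.67 -2.03]
 travel [-0.0007, -0.0001, 0.086] dr [0.03, 0.01, -0.4]
```

View pics/w3.png

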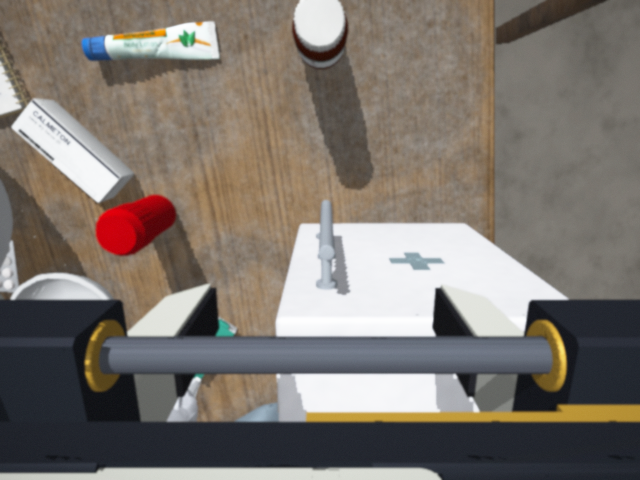

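The wrist view shows the bar at (326,240) between the fingers and the bottle standing at (320,30). Bar rx ≈ -0.0625 (surface) and ry ≈ -0.168, as expected. Descending and closing.

Emit:
{"method": "arm_command", "body": {"fingers": [-1, -1, -0.8, -0.6, -0.4, -0.3, -0.3, -0.3], "travel": [[0, 0, 0.015], [0, 0, 0.03], [0, 0, 0.045], [0, 0, 0.055], [0, 0, 0.065], [0, 0, 0.075], [0, 0, 0.083], [0, 0, 0.085]], "dr": [[0, 0, 0], [0, 0, 0], [0, 0, 0], [0, 0, 0], [0, 0, 0], [0, 0, 0], [0, 0, 0], [0, 0, 0]]}}

```text
time: 10.5
tool_pos: [0.5832, -0.2925, 0.2144]
tool_rot: [3.141, 0.0, 3.018]
contact_force: [-0.3, 0.8, -0.1]
opening: 0.0605
grip_force: 0.0
```

Emit:
{"method": "arm_command", "body": {"fingers": [0, 0.3, 0.6, 1, 1, 1, 1, 1], "travel": [[0, 0, 0], [0, 0, 0], [0, 0, 0], [0, 0, 0], [0, 0, 0], [0, 0, 0], [0, 0, 0], [0, 0, 0]], "dr": [[0, 0, 0], [0, 0, 0], [0, 0, 0], [0, 0, 0], [0, 0, 0], [0, 0, 0], [0, 0, 0], [0, 0, 0]], "squeeze": 15}}

```text
time: 11.17
tool_pos: [0.5837, -0.2926, 0.2161]
tool_rot: [3.142, 0.002, 3.018]
contact_force: [1.6, 9.2, 1.3]
opening: 0.011
grip_force: 5.7
```

```bash
cat > arc.py <<'E'
from h import *
p,r=pose()
for k in range(1,9):
    q=Ro.from_rotvec([0,0,-np.radians(4*k)]); d=r.inv().apply(H*[1,1,0]+[0,0,p[2]]+q.apply(p-H-[0,0,p[2]])-p); w=np.degrees((r.inv()*q*r).as_rotvec()); print(d.round(4).tolist(),w.round(2).tolist())
E
python3 arc.py
```

```text
[0.0116, 0.0044, -0.0] [0.01, -0.0, 4.0]
[0.0229, 0.0096, -0.0] [0.02, -0.0, 8.0]
[0.0339, 0.0155, -0.0001] [0.03, -0.0, 12.0]
[0.0443, 0.0222, -0.0001] [0.03, -0.0, 16.0]
[0.0543, 0.0297, -0.0001] [0.04, -0.0, 20.0]
[0.0637, 0.0378, -0.0001] [0.05, -0.0, 24.0]
[0.0726, 0.0465, -0.0002] [0.06, -0.0, 28.0]
[0.0808, 0.0558, -0.0002] [0.07, -0.0, 32.0]
```

Emit:
{"method": "arm_command", "body": {"fingers": [1, 1, 1, 1, 1, 1, 1, 1], "travel": [[0.006, 0.002, 0], [0.0116, 0.0044, 0], [0.0229, 0.0096, 0], [0.0339, 0.0155, 0], [0.0443, 0.0222, 0], [0.0543, 0.0297, 0], [0.0637, 0.0378, 0], [0.0726, 0.0465, 0]], "dr": [[0, 0, 2], [0, 0, 4], [0, 0, 8], [0, 0, 12], [0, 0, 16], [0, 0, 20], [0, 0, 24], [0, 0, 28]]}}

```text
time: 11.83
tool_pos: [0.5177, -0.2371, 0.216]
tool_rot: [3.14, 0.004, 2.526]
contact_force: [4.3, 1.9, -0.9]
opening: 0.0089
grip_force: 15.0
```

Emit:
{"method": "arm_command", "body": {"fingers": [1, 1, 1, 1, 1, 1, 1, 1], "travel": [[0.0116, 0.0044, 0], [0.0229, 0.0096, 0], [0.0339, 0.0155, 0], [0.0443, 0.0222, 0], [0.0543, 0.0297, 0], [0.0637, 0.0378, 0], [0.0726, 0.0465, 0], [0.0808, 0.0558, 0]], "dr": [[0, 0, 4], [0, 0, 8], [0, 0, 12], [0, 0, 16], [0, 0, 20], [0, 0, 24], [0, 0, 28], [0, 0, 32]]}}

```text
time: 12.5
tool_pos: [0.4834, -0.1454, 0.216]
tool_rot: [3.139, 0.003, 1.968]
contact_force: [2.5, -1.5, -0.9]
opening: 0.0088
grip_force: 15.0
```

Emit:
{"method": "arm_command", "body": {"fingers": [1, 1, 1, 1, 1, 1, 1, 1], "travel": [[0.0116, 0.0044, 0], [0.0229, 0.0096, 0], [0.0339, 0.0155, 0], [0.0443, 0.0222, 0], [0.0543, 0.0297, 0], [0.0637, 0.0378, 0], [0.0682, 0.0421, 0], [0.0682, 0.0421, 0]], "dr": [[0, 0, 4], [0, 0, 8], [0, 0, 12], [0, 0, 16], [0, 0, 20], [0, 0, 24], [0, 0, 26], [0, 0, 26]]}}

```text
time: 13.17
tool_pos: [0.4957, -0.0652, 0.216]
tool_rot: [3.139, 0.0, 1.518]
contact_force: [-0.8, 2.0, 1.3]
opening: 0.0086
grip_force: 15.0
```

```bash
python3 - <<'E'
from h import *
p,r=pose(); s=observe(); print(p,s["tool_rot"],s["contact_force"],s["opening"],s["qpos"].round(2))
e=lambda q:np.arctan2(q[1]-H[1],q[0]-H[0]); print("door ang",(e([.5837,-.2925])-e(p))%(2*np.pi), np.hypot(*(p-H)[:2]), np.hypot(.5837-.661,-.2925+.132))
E
```

```text
[ 0.49570328 -0.06524275  0.21595807] [3.13907326e+00 1.29352440e-04 1.51757781e+00] [-0.78626181  2.03280465  1.30842893] 0.008593393252331577 [-0.28  0.28  1.57  0.    1.29 -0.23]
door ang 1.5057928029325671 0.17826815879029623 0.17814471645266383
```

The door is at about 1.5 rad with small forces. Releasing and rising.

Emit:
{"method": "arm_command", "body": {"fingers": [0.7, 0.5, 0.2, 0, -0.2, -0.2, -0.2, -0.2], "travel": [[0, 0, 0], [0, 0, 0], [0, 0, 0], [0, 0, 0], [0, 0, -0.01], [0, 0, -0.035], [0, 0, -0.07], [0, 0, -0.1]], "dr": [[0, 0, 0], [0, 0, 0], [0, 0, 0], [0, 0, 0], [0, 0, 0], [0, 0, 0], [0, 0, 0], [0, 0, 0]]}}

```text
time: 13.83
tool_pos: [0.4949, -0.0667, 0.3171]
tool_rot: [3.14, 0.001, 1.517]
contact_force: [1.1, -0.9, -0.2]
opening: 0.0537
grip_force: 0.0
```

```bash
python3 d.py .425 -.28 .25 85
```

```text
[ 0.49492376 -0.06665172  0.31714084] [-0.29  0.23  1.37 -0.    1.55 -0.23]
 travel [-0.2167, -0.0585, 0.0672] dr [0.09, 0.03, 1.93]
```

Emit:
{"method": "arm_command", "body": {"fingers": [-0.5, -1, -1, -1, -1, -1, -1, -1], "travel": [[-0.035, -0.01, 0], [-0.07, -0.02, 0], [-0.105, -0.03, 0], [-0.14, -0.04, 0], [-0.175, -0.05, 0.01], [-0.205, -0.057, 0.03], [-0.217, -0.0585, 0.055], [-0.217, -0.0585, 0.067]], "dr": [[0, 0, 0], [0, 0, 0], [0, 0, 0], [0, 0, 0], [0, 0, 0], [0, 0, 0], [0, 0, 0], [0, 0, 0]]}}

```text
time: 14.5
tool_pos: [0.4233, -0.2826, 0.2458]
tool_rot: [-3.141, -0.001, 1.513]
contact_force: [0.3, 0.5, 1.0]
opening: 0.0915
grip_force: 0.0
```

```bash
python3 cap.py wrist .42 -.28;python3 - <<'E'
from h import *
# door from the top camera
for n in ["scene","top"]:
    c=read_camera(n); np.savez(n+"3.npz",**c); W=pts(c)
    m=(abs(W[...,2]-.256)<.005)&(W[...,0]<.615)&(W[...,0]>.40)&(abs(W[...,1]+.12)<.06)
    Q=W[m]; print(n,m.sum())
    if m.sum()>20: print(cv2.minAreaRect(Q[:,:2].astype(np.float32)*1000),Q.mean(0))
cv2.imwrite("pics/top3.png",cv2.resize(c["color"][120:360,120:440],(800,600)))
E
python3 d.py .4255 -.28 .09 87
```

```text
[ 303  188   53   52 2126] [ 0.4265 -0.2779  0.1105] circle ((426.5912780761719, -278.74560546875), 21.52720832824707) n [-0.003  0.013  1.   ]
scene 532
((537.4449462890625, -117.05829620361328), (18.17340660095215, 155.5076141357422), 87.4439468383789) [ 0.52363837 -0.1156874   0.25698674]
top 0
[ 0.42474285 -0.28007641  0.24810199] [-0.73  0.28  1.48  0.    1.38 -0.68]
 travel [-0.0, 0.0007, 0.1581] dr [0.02, -0.05, -0.11]
```

View pics/top3.png

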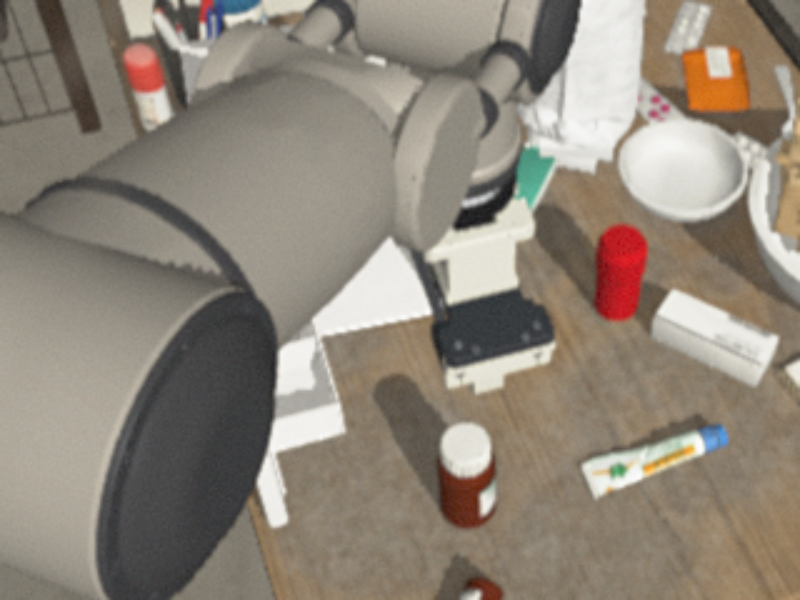

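The top crop shows the bottle standing at (467,475) and the opened door with its rack at (310,400). The scene view puts the door's top edge at heading 177.4° with its inner face at y ≈ -0.126, as predicted. Gripping the cap from above.

Emit:
{"method": "arm_command", "body": {"fingers": [-1, -1, -1, -1, -1, -1, -1, -1], "travel": [[0.0015, 0.002, 0.025], [0.0015, 0.002, 0.055], [0.0015, 0.002, 0.085], [0.0015, 0.002, 0.11], [0.0015, 0.002, 0.13], [0.0015, 0.002, 0.147], [0.0015, 0.002, 0.156], [0.0015, 0.002, 0.156]], "dr": [[0, 0, 0], [0, 0, 0], [0, 0, 0], [0, 0, 0], [0, 0, 0], [0, 0, 0], [0, 0, 0], [0, 0, 0]]}}

```text
time: 15.32
tool_pos: [0.4278, -0.2781, 0.0921]
tool_rot: [3.141, -0.0, 1.518]
contact_force: [-0.3, -0.1, 0.5]
opening: 0.0913
grip_force: 0.0
```

Emit:
{"method": "arm_command", "body": {"fingers": [-0.4, -0.2, 0, 0.2, 0.5, 0.8, 0.8, 0.8], "travel": [[0, 0, 0], [0, 0, 0], [0, 0, 0], [0, 0, 0], [0, 0, 0], [0, 0, 0], [0, 0, 0], [0, 0, 0]], "dr": [[0, 0, 0], [0, 0, 0], [0, 0, 0], [0, 0, 0], [0, 0, 0], [0, 0, 0], [0, 0, 0], [0, 0, 0]], "squeeze": 25}}

```text
time: 15.98
tool_pos: [0.4278, -0.2787, 0.0928]
tool_rot: [3.139, 0.001, 1.517]
contact_force: [-0.2, -0.2, 0.1]
opening: 0.0431
grip_force: 0.0
```

```bash
python3 - <<'E'
from h import *
c=dict(np.load("top3.npz")); W=pts(c)
th=np.radians(177.2); D=np.array([np.cos(th),np.sin(th),0]); I=np.array([np.sin(th+np.pi),-np.cos(th+np.pi),0]); I=np.array([-D[1],D[0],0]); print(D,I)
a=(W-H)@D; w=(W-H)@I
m=(a>.0)&(a<.22)&(w>-.03)&(w<.09)&(W[...,2]>.08)&(W[...,2]<.27)
v,u=np.nonzero(m); print(m.sum(), u.min(),u.max(),v.min(),v.max())
rim=m&(W[...,2]>.138)&(W[...,2]<.156)
for lo in np.arange(0,.22,.01):
    s=rim&(a>=lo)&(a<lo+.01)
    if s.sum(): print("a",lo.round(3),s.sum(),"w",np.percentile(w[s],[5,50,95]).round(3))
fl=m&(abs(W[...,2]-.11)<.008)&(w<.06); print("floor",fl.sum(), np.percentile(a[fl],[2,98]),np.percentile(w[fl],[2,98]))
E
```

```text
[-0.99880614  0.04884977  0.        ] [-0.04884977 -0.99880614  0.        ]
1099 223 257 247 315
a 0.09 4 w [0.061 0.062 0.063]
a 0.1 52 w [0.032 0.048 0.063]
a 0.11 9 w [0.039 0.061 0.063]
a 0.12 5 w [0.061 0.062 0.063]
a 0.13 4 w [0.061 0.062 0.063]
a 0.14 7 w [0.061 0.062 0.063]
a 0.15 5 w [0.061 0.062 0.063]
a 0.16 7 w [0.061 0.062 0.063]
a 0.17 7 w [0.016 0.061 0.063]
a 0.18 105 w [0.009 0.037 0.061]
a 0.19 1 w [-0.001 -0.001 -0.001]
floor 522 [0.07314898 0.2005487 ] [-0.00738095  0.05912466]
```

Emit:
{"method": "arm_command", "body": {"fingers": [0.8, 0.8, 0.8, 0.8], "travel": [[0, 0, 0], [0, 0, 0], [0, 0, 0], [0, 0, 0]], "dr": [[0, 0, 0], [0, 0, 0], [0, 0, 0], [0, 0, 0]], "squeeze": 25}}

```text
time: 16.32
tool_pos: [0.4278, -0.2787, 0.0927]
tool_rot: [3.14, 0.001, 1.517]
contact_force: [0.6, -0.3, 1.0]
opening: 0.0164
grip_force: 0.0
```

```bash
python3 - <<'E'
from h import *
c=dict(np.load("top3.npz")); W=pts(c)
th=np.radians(177.2); D=np.array([np.cos(th),np.sin(th),0]); I=np.array([-D[1],D[0],0])
a=(W-H)@D; w=(W-H)@I; z=W[...,2]
for n,lo,hi in [("end",.175,.2),("div",.095,.12)]:
    s=(a>lo)&(a<hi)&(w>.01)&(w<.055)&(z>.142)&(z<.153); print(n,s.sum(),np.percentile(a[s],[5,50,95]),np.median(z[s]))
s=(a>.115)&(a<.17)&(w>.05)&(w<.075)&(z>.142)&(z<.153); print("rail",s.sum(),np.percentile(w[s],[5,50,95]),np.median(z[s]))
s=(a>.11)&(a<.17)&(abs(w)<.008)&(z>.17)&(z<.25); print("inner face",s.sum(),np.percentile(w[s],[5,50,95]) if s.sum() else "")
c=read_camera("scene"); W=pts(c); a=(W-H)@D; w=(W-H)@I; z=W[...,2]
s=(a>.03)&(a<.2)&(abs(w+.009)<.02)&(abs(z-.257)<.004); print("door top",s.sum(), np.percentile(w[s],[2,98]) if s.sum() else "",np.polyfit(a[s],w[s],1) if s.sum() else "")
E
```

```text
end 66 [0.18017639 0.18236552 0.18419238] 0.14701042026578576
div 26 [0.10592186 0.10755003 0.10982274] 0.14520901770922812
rail 27 [0.06122366 0.06228894 0.06341771] 0.14903025792693828
inner face 0 
door top 530 [-0.01753941 -0.00050699] [ 0.00201771 -0.00983007]
```

The fingers have closed past the cap's width without any grip force, so I'm looking before doing anything else.

```bash
python3 - <<'E'
from h import *
print(observe()["opening"],observe()["grip_force"],observe()["tool_pos"])
a=read_camera("wrist"); b=read_camera("top")
np.savez("w4.npz",**a); np.savez("t4.npz",**b)
cv2.imwrite("pics/p4.png",cv2.resize(np.hstack([a["color"],b["color"][120:360,160:480].repeat(2,0).repeat(2,1)]),(800,300)))
E
python3 cap.py top .42 -.28
```

```text
0.012908917760604575 0.0 [ 0.42776474 -0.27864971  0.09267936]
```

View pics/p4.png

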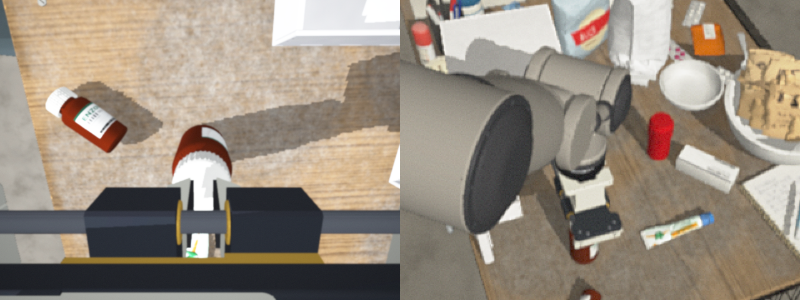

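The wrist half shows the bottle displaced, its brown body at (205,150) with the cap towards the fingers. It's tilted or lying, so I'm measuring its pose.

```bash
python3 - <<'E'
from h import *
c=dict(np.load("w4.npz")); W=pts(c); C=c["color"].astype(int); s=2*1.6/1.6
# picture scale: 1280x480 -> 800x300 : 1.6
b=C[...,2]>C[...,0]+35
R=np.zeros_like(b); R[190:300,265:380]=1
m=b&R&np.isfinite(W[...,2]); V=W[m]; print("brown",len(V),np.percentile(V,[2,50,98],axis=0).round(3))
m=R&(C.min(-1)>110)&np.isfinite(W[...,2]); m[:240]=0; V=W[m]; print("white",len(V),np.percentile(V,[2,50,98],axis=0).round(3))
for u,v in [(325,205),(325,225),(325,245),(325,258),(325,270),(325,285),(318,310),(318,335)]: print(u,v,W[v,u].round(3),C[v,u])
E
```

```text
brown 4354 [[ 0.385 -0.32  -0.001]
 [ 0.417 -0.26   0.055]
 [ 0.463 -0.249  0.085]]
white 5603 [[ 0.384 -0.321 -0.001]
 [ 0.426 -0.269  0.11 ]
 [ 0.464 -0.258  0.133]]
325 205 [ 0.429 -0.253  0.028] [199 198 196]
325 225 [ 0.429 -0.254  0.076] [14 26 74]
325 245 [ 0.428 -0.259  0.096] [186 186 184]
325 258 [ 0.428 -0.26   0.111] [252 253 252]
325 270 [ 0.428 -0.265  0.111] [255 255 255]
325 285 [ 0.428 -0.272  0.111] [250 251 250]
318 310 [ 0.424 -0.284  0.111] [255 255 255]
318 335 [ 0.423 -0.297  0.11 ] [252 252 252]
```

The bottle is still standing: cap top at z = 0.111, spanning y ≈ -0.257 to -0.297. So the fingers closed without touching it, probably above it. I'm measuring the real fingertip height from the wrist depth.

```bash
python3 - <<'E'
from h import *
c=dict(np.load("w4.npz")); W=pts(c); p,r=pose()
T=r.inv().apply((W-p).reshape(-1,3)).reshape(W.shape)
C=c["color"]
for v in range(255,350,8):
    print(v,[(u,tuple((T[v,u]*1000).round().astype(int)) if np.isfinite(T[v,u,0]) else None,int(C[v,u].mean())) for u in range(280,385,12)])
c=dict(np.load("w3.npz")); W=pts(c); v,u=340,180
p0=np.array([.5833,-.2923,.2999])
for u,v in [(200,300),(180,330),(160,380),(212,292),(440,292),(470,330),(480,380)]: print(u,v,W[v,u].round(3), C[v,u])
E
```

```text
255 [(280, (np.int64(10), np.int64(-23), np.int64(12)), 71), (292, (np.int64(15), np.int64(-16), np.int64(-4)), 188), (304, (np.int64(20), np.int64(-10), np.int64(-17)), 221), (316, (np.int64(20), np.int64(-4), np.int64(-16)), 235), (328, (np.int64(20), np.int64(1), np.int64(-17)), 243), (340, (np.int64(19), np.int64(6), np.int64(-14)), 189), (352, (np.int64(15), np.int64(12), np.int64(-3)), 183), (364, (np.int64(11), np.int64(19), np.int64(11)), 44), (376, (np.int64(-16), np.int64(36), np.int64(92)), 132)]
263 [(280, (np.int64(6), np.int64(-23), np.int64(11)), 76), (292, (np.int64(16), np.int64(-15), np.int64(-16)), 223), (304, (np.int64(17), np.int64(-10), np.int64(-18)), 255), (316, (np.int64(17), np.int64(-4), np.int64(-18)), 255), (328, (np.int64(16), np.int64(1), np.int64(-17)), 255), (340, (np.int64(17), np.int64(6), np.int64(-18)), 236), (352, (np.int64(16), np.int64(11), np.int64(-16)), 213), (364, (np.int64(7), np.int64(19), np.int64(8)), 46), (376, (np.int64(-23), np.int64(36), np.int64(93)), 187)]
271 [(280, (np.int64(3), np.int64(-23), np.int64(9)), 170), (292, (np.int64
[... 4667 characters left out ...]
 88), (304, (np.int64(30), np.int64(-5), np.int64(-107)), 87), (316, (np.int64(31), np.int64(-2), np.int64(-108)), 87), (328, (np.int64(30), np.int64(0), np.int64(-108)), 88), (340, (np.int64(30), np.int64(3), np.int64(-108)), 87), (352, (np.int64(30), np.int64(5), np.int64(-107)), 88), (364, (np.int64(32), np.int64(7), np.int64(-111)), 125), (376, (np.int64(35), np.int64(9), np.int64(-116)), 47)]
200 300 [ 0.567 -0.34   0.34 ] [74 76 81]
180 330 [ 0.568 -0.34   0.362] [44 37 33]
160 380 [ 0.574 -0.341  0.381] [54 48 43]
212 292 [ 0.568 -0.337  0.331] [182 193 204]
440 292 [ 0.579 -0.245  0.331] [163 196 222]
470 330 [ 0.579 -0.244  0.362] [44 39 35]
480 380 [ 0.591 -0.245  0.373] [56 48 43]
```

The visible fingertips end about 28 mm short of the reported TCP, while the cap top sits at -18 mm. That also explains the 45 mm reading on the first grasp, so the fingers closed above the cap and disturbed nothing. Reopening and going 28 mm deeper.

Emit:
{"method": "arm_command", "body": {"fingers": [-1, -1, -1, -1, -1, -1, -1, -1], "travel": [[0, 0, 0], [0, 0, 0], [0, 0, 0], [0, 0, 0], [0, 0, 0], [0, 0, 0], [0, 0, 0], [0, 0, 0]], "dr": [[0, 0, 0], [0, 0, 0], [0, 0, 0], [0, 0, 0], [0, 0, 0], [0, 0, 0], [0, 0, 0], [0, 0, 0]]}}

```text
time: 17.18
tool_pos: [0.4278, -0.2787, 0.0927]
tool_rot: [3.14, 0.001, 1.517]
contact_force: [0.1, -0.6, -0.4]
opening: 0.0583
grip_force: 0.0
```

Emit:
{"method": "arm_command", "body": {"fingers": [-1, -1, -1, -1, -1, -1], "travel": [[0, -0.001, 0], [0, -0.001, 0.007], [0, -0.001, 0.014], [0, -0.001, 0.021], [0, -0.001, 0.028], [0, -0.001, 0.028]], "dr": [[0, 0, 0], [0, 0, 0], [0, 0, 0], [0, 0, 0], [0, 0, 0], [0, 0, 0]]}}

```text
time: 17.68
tool_pos: [0.4259, -0.2778, 0.0628]
tool_rot: [-3.141, -0.001, 1.517]
contact_force: [-0.4, 0.1, -0.2]
opening: 0.0915
grip_force: 0.0
```

Emit:
{"method": "arm_command", "body": {"fingers": [-0.4, -0.2, 0, 0.2, 0.5, 0.8, 0.8, 0.8], "travel": [[0, 0, 0], [0, 0, 0], [0, 0, 0], [0, 0, 0], [0, 0, 0], [0, 0, 0], [0, 0, 0], [0, 0, 0]], "dr": [[0, 0, 0], [0, 0, 0], [0, 0, 0], [0, 0, 0], [0, 0, 0], [0, 0, 0], [0, 0, 0], [0, 0, 0]], "squeeze": 25}}

```text
time: 18.35
tool_pos: [0.4268, -0.2786, 0.0648]
tool_rot: [3.139, 0.001, 1.517]
contact_force: [-0.1, -0.2, -0.0]
opening: 0.0432
grip_force: 0.0
```

Emit:
{"method": "arm_command", "body": {"fingers": [0.8, 0.8], "travel": [[0, 0, 0], [0, 0, 0]], "dr": [[0, 0, 0], [0, 0, 0]]}}

```text
time: 18.52
tool_pos: [0.4268, -0.2787, 0.0648]
tool_rot: [3.14, 0.001, 1.517]
contact_force: [-0.4, 0.6, 0.7]
opening: 0.0417
grip_force: 25.0
```

```bash
python3 -c "
from h import *
s=observe();print(s['opening'],s['grip_force'],s['tool_pos'],s['contact_force'])"
```

```text
0.0417448209982291 24.999906754565018 [ 0.42677677 -0.27866368  0.06479929] [-0.38211434  0.61971469  0.70827412]
```

Gripped the 42 mm cap at 25 N. Lifting straight up.

Emit:
{"method": "arm_command", "body": {"fingers": [0.8, 0.8, 0.8, 0.8, 0.8, 0.8, 0.8, 0.8], "travel": [[0, 0, -0.008], [0, 0, -0.03], [0, 0, -0.06], [0, 0, -0.09], [0, 0, -0.12], [0, 0, -0.15], [0, 0, -0.17], [0, 0, -0.175]], "dr": [[0, 0, 0], [0, 0, 0], [0, 0, 0], [0, 0, 0], [0, 0, 0], [0, 0, 0], [0, 0, 0], [0, 0, 0]]}}

```text
time: 19.18
tool_pos: [0.4277, -0.2795, 0.2439]
tool_rot: [3.134, 0.005, 1.518]
contact_force: [0.7, 0.2, -0.5]
opening: 0.0417
grip_force: 25.0
```

```bash
cat > rk.py <<'E'
from h import *
import sys
th=np.radians(177.2); D=np.array([np.cos(th),np.sin(th),0]); I=np.array([-D[1],D[0],0])
for n in sys.argv[1:]:
    c=read_camera(n); W=pts(c); C=c["color"].astype(int)
    a=(W-H)@D; w=(W-H)@I; z=W[...,2]
    for k,lo,hi,b0,b1 in [("end",.17,.2,.01,.055),("div",.095,.12,.01,.055)]:
        s=(a>lo)&(a<hi)&(w>b0)&(w<b1)&(z>.142)&(z<.153)
        if s.sum()>8: print(n,k,s.sum(),np.percentile(a[s],[5,50,95]).round(4),np.median(z[s]).round(4))
    s=(a>.115)&(a<.175)&(w>.05)&(w<.075)&(z>.142)&(z<.153)
    if s.sum()>8: print(n,"rail",s.sum(),np.percentile(w[s],[5,50,95]).round(4),np.polyfit(a[s],w[s],1))
    s=(a>.01)&(a<.2)&(abs(w+.009)<.02)&(abs(z-.257)<.004)
    if s.sum()>8: print(n,"doortop",s.sum(),np.percentile(w[s],[2,98]).round(4),np.polyfit(a[s],w[s],1))
    p,_=pose(); s=(np.hypot(W[...,0]-p[0],W[...,1]-p[1])<.04)&(C[...,2]>C[...,0]+35)&(z>p[2]-.08)&(z<p[2]+.03)
    if s.sum()>30:
        V=W[s]; print(n,"bottle",s.sum(),"z",np.percentile(V[:,2],[1,99]).round(4))
        for zz in np.arange(p[2]-.06,p[2]+.03,.02):
            q=V[abs(V[:,2]-zz)<.008]
            if len(q)>20: print("  z",zz.round(3),"med",np.median(q,0).round(4),"x",np.percentile(q[:,0],[3,97]).round(4),"y",np.percentile(q[:,1],[3,97]).round(4))
print(pose()[0])
E
python3 rk.py top scene wrist; python3 d.py .5147 -.1559 .24 87.2
```

```text
top end 65 [0.1802 0.1824 0.1843] 0.1475
top div 26 [0.1051 0.1078 0.11  ] 0.1454
top rail 32 [0.0612 0.0623 0.0635] [-0.00629381  0.06320957]
top bottle 275 z [0.1831 0.262 ]
  z 0.183 med [ 0.4058 -0.2732  0.1873] x [0.4021 0.4167] y [-0.2975 -0.2568]
  z 0.203 med [ 0.4055 -0.267   0.2031] x [0.4016 0.4227] y [-0.2823 -0.2547]
  z 0.223 med [ 0.4049 -0.2694  0.2211] x [0.4014 0.4211] y [-0.2811 -0.2551]
scene end 139 [0.1802 0.1819 0.1835] 0.1462
scene div 129 [0.0955 0.106  0.1092] 0.1453
scene rail 47 [0.0623 0.0627 0.0642] [-0.00038897  0.06305763]
scene doortop 569 [-0.0175 -0.0006] [ 0.00295005 -0.00984872]
scene bottle 1390 z [0.1809 0.2629]
  z 0.18 med [ 0.4059 -0.2699  0.1845] x [0.4021 0.4228] y [-0.2947 -0.2554]
  z 0.2 med [ 0.4066 -0.2666  0.1997] x [0.4019 0.4247] y [-0.2878 -0.2552]
  z 0.22 med [ 0.4073 -0.2657  0.2206] x [0.4013 0.4233] y [-0.2806 -0.2553]
  z 0.24 med [ 0.4065 -0.2669  0.2412] x [0.4018 0.4234] y [-0.2898 -0.255 ]
  z 0.26 med [ 0.4082 -0.2695  0.2584] x [0.4025 0.4262] y [-0.2934 -0.2559]
wrist end 450 [0.1804 0.182  0.1828] 0.1489
wrist div 799 [0.0959 0.1067 0.1086] 0.1461
wrist rail 389 [0.0626 0.0637 0.0645] [-0.0018212   0.06380738]
wrist bottle 3432 z [0.1833 0.2613]
  z 0.179 med [ 0.4156 -0.2562  0.1834] x [0.4054 0.4308] y [-0.2658 -0.2536]
  z 0.199 med [ 0.4166 -0.2556  0.1992] x [0.4053 0.4261] y [-0.2649 -0.2535]
  z 0.219 med [ 0.4165 -0.2556  0.2196] x [0.4051 0.4256] y [-0.2652 -0.2535]
  z 0.239 med [ 0.4183 -0.2553  0.2404] x [0.4053 0.438 ] y [-0.2653 -0.2535]
  z 0.259 med [ 0.4264 -0.2594  0.258 ] x [0.4049 0.4481] y [-0.2719 -0.2542]
[ 0.42613655 -0.27818832  0.23898715]
[ 0.42613655 -0.27818832  0.23898715] [-0.73  0.28  1.5   0.    1.36 -0.68]
 travel [0.1268, 0.0819, -0.0009] dr [0.08, 0.0, -0.26]
```

The bottle hangs upright with its axis on the tool, its base at about 0.175. The compartment walls are at a = 0.182 and 0.107, and the rail at 0.063. Moving over the compartment.

Emit:
{"method": "arm_command", "body": {"fingers": [0.8, 0.8, 0.8, 0.8, 0.8, 0.8, 0.8, 0.8], "travel": [[0.01, 0.008, -0.001], [0.035, 0.025, -0.001], [0.06, 0.042, -0.001], [0.085, 0.058, -0.001], [0.108, 0.07, -0.001], [0.12, 0.078, -0.001], [0.1275, 0.0815, -0.001], [0.1275, 0.0815, -0.001]], "dr": [[0, 0, 0], [0, 0, 0], [0, 0, 0], [0, 0, 0], [0, 0, 0], [0, 0, 0], [0, 0, 0], [0, 0, 0]]}}

```text
time: 20.0
tool_pos: [0.5145, -0.154, 0.2389]
tool_rot: [-3.141, -0.001, 1.519]
contact_force: [0.1, -0.1, -1.2]
opening: 0.0416
grip_force: 25.0
```

Emit:
{"method": "arm_command", "body": {"fingers": [0.8, 0.8], "travel": [[0, 0, 0], [0, 0, 0]], "dr": [[0, 0, 0], [0, 0, 0]]}}

```text
time: 20.17
tool_pos: [0.5139, -0.1563, 0.2401]
tool_rot: [3.141, 0.001, 1.517]
contact_force: [-0.7, -0.3, -1.2]
opening: 0.042
grip_force: 25.0
```

```bash
python3 rk.py top scene wrist; python3 d.py .5144 -.1551 .178 87.2
```

```text
top end 67 [0.18   0.1822 0.1846] 0.1475
top rail 31 [0.0612 0.0622 0.0634] [0.00387835 0.06165628]
top doortop 461 [-0.0185 -0.0019] [ 0.00050115 -0.01155099]
top bottle 274 z [0.1816 0.2452]
  z 0.18 med [ 0.4906 -0.1567  0.1856] x [0.4868 0.4998] y [-0.176  -0.1358]
  z 0.2 med [ 0.4909 -0.1457  0.1999] x [0.4876 0.5027] y [-0.159  -0.1337]
  z 0.22 med [ 0.4912 -0.1451  0.2208] x [0.4871 0.5035] y [-0.1566 -0.1334]
  z 0.24 med [ 0.4897 -0.1518  0.2397] x [0.488  0.4931] y [-0.1649 -0.1404]
scene end 139 [0.1798 0.182  0.1839] 0.1463
scene div 33 [0.1062 0.1077 0.1093] 0.1438
scene rail 52 [0.0623 0.0628 0.0644] [0.0038084  0.06247753]
scene doortop 591 [-0.0174  0.0092] [ 0.00949741 -0.00997615]
scene bottle 1271 z [0.1802 0.2611]
  z 0.181 med [ 0.4915 -0.1514  0.1841] x [0.4881 0.5036] y [-0.175  -0.1344]
  z 0.201 med [ 0.4922 -0.1455  0.2003] x [0.4875 0.5064] y [-0.1627 -0.1333]
  z 0.221 med [ 0.492  -0.1444  0.221 ] x [0.4879 0.5061] y [-0.1583 -0.1333]
  z 0.241 med [ 0.4924 -0.1476  0.2419] x [0.4881 0.506 ] y [-0.1734 -0.1333]
  z 0.261 med [ 0.4953 -0.1524  0.2577] x [0.4897 0.5082] y [-0.1755 -0.1348]
wrist end 174 [0.1801 0.181  0.1826] 0.1489
wrist div 208 [0.097  0.1067 0.1083] 0.1464
wrist doortop 19095 [-0.0178  0.0088] [ 0.00676156 -0.0099459 ]
wrist bottle 2849 z [0.2102 0.2614]
  z 0.201 med [ 0.4945 -0.1402  0.2036] x [0.4929 0.4973] y [-0.1424 -0.1374]
  z 0.221 med [ 0.4981 -0.1367  0.2236] x [0.4927 0.5044] y [-0.1426 -0.1333]
  z 0.241 med [ 0.5067 -0.133   0.2431] x [0.4937 0.5275] y [-0.1412 -0.1312]
  z 0.261 med [ 0.5139 -0.1374  0.2584] x [0.4925 0.5351] y [-0.1495 -0.1323]
[ 0.51417468 -0.15643125  0.24071687]
[ 0.51417468 -0.15643125  0.24071687] [-0.44  0.34  1.42  0.    1.38 -0.38]
 travel [0.0014, 0.0, 0.0627] dr [0.1, 0.04, -0.34]
```

Emit:
{"method": "arm_command", "body": {"fingers": [0.8, 0.8, 0.8, 0.8, 0.8, 0.8, 0.8, 0.8], "travel": [[0.001, 0.0015, 0.003], [0.001, 0.0015, 0.012], [0.001, 0.0015, 0.023], [0.001, 0.0015, 0.034], [0.001, 0.0015, 0.044], [0.001, 0.0015, 0.053], [0.001, 0.0015, 0.059], [0.001, 0.0015, 0.061]], "dr": [[0, 0, 0], [0, 0, 0], [0, 0, 0], [0, 0, 0], [0, 0, 0], [0, 0, 0], [0, 0, 0], [0, 0, 0]]}}

```text
time: 20.98
tool_pos: [0.5158, -0.1545, 0.1784]
tool_rot: [3.141, -0.0, 1.517]
contact_force: [-0.2, -0.2, -1.4]
opening: 0.0419
grip_force: 25.0
```

Emit:
{"method": "arm_command", "body": {"fingers": [0.8, 0.8, 0.8], "travel": [[0, 0, 0.001], [0, 0, 0.002], [0, 0, 0.002]], "dr": [[0, 0, 0], [0, 0, 0], [0, 0, 0]]}}

```text
time: 21.23
tool_pos: [0.5166, -0.1548, 0.1781]
tool_rot: [3.139, 0.001, 1.517]
contact_force: [-0.0, -0.5, -1.7]
opening: 0.0417
grip_force: 25.0
```

Emit:
{"method": "arm_command", "body": {"fingers": [0.8, 0.8, 0.8], "travel": [[-0.0005, -0.001, 0.001], [-0.0005, -0.001, 0.002], [-0.0005, -0.001, 0.002]], "dr": [[0, 0, 0], [0, 0, 0], [0, 0, 0]]}}

```text
time: 21.48
tool_pos: [0.5153, -0.1551, 0.1758]
tool_rot: [3.139, 0.001, 1.517]
contact_force: [0.6, -0.4, -1.2]
opening: 0.0414
grip_force: 25.0
```

Emit:
{"method": "arm_command", "body": {"fingers": [0.8, 0.8], "travel": [[0, 0, 0.001], [0, 0, 0.001]], "dr": [[0, 0, 0], [0, 0, 0]]}}

```text
time: 21.65
tool_pos: [0.5154, -0.1551, 0.1748]
tool_rot: [3.139, 0.001, 1.517]
contact_force: [0.2, 0.1, -1.1]
opening: 0.0418
grip_force: 25.0
```

Emit:
{"method": "arm_command", "body": {"fingers": [0.8, 0.8], "travel": [[0, 0, 0.001], [0, 0, 0.001]], "dr": [[0, 0, 0], [0, 0, 0]]}}

```text
time: 21.82
tool_pos: [0.5155, -0.1553, 0.1747]
tool_rot: [3.139, 0.001, 1.518]
contact_force: [-1.7, 0.7, 5.6]
opening: 0.0419
grip_force: 25.0
```

Emit:
{"method": "arm_command", "body": {"fingers": [0.8, 0.8], "travel": [[0, 0, 0.001], [0, 0, 0.001]], "dr": [[0, 0, 0], [0, 0, 0]]}}

```text
time: 21.98
tool_pos: [0.5156, -0.1556, 0.1747]
tool_rot: [3.138, 0.002, 1.518]
contact_force: [-1.9, 0.3, 12.3]
opening: 0.0417
grip_force: 25.0
```

Floor contact at base z ≈ 0.110. Easing off 1.5 mm and releasing.

Emit:
{"method": "arm_command", "body": {"fingers": [0.8, 0, -0.05, -0.1, -0.2, -0.4, -0.6, -0.8], "travel": [[0, 0, -0.0015], [0, 0, -0.0015], [0, 0, -0.0015], [0, 0, -0.0015], [0, 0, -0.0015], [0, 0, -0.0015], [0, 0, -0.0015], [0, 0, -0.0015]], "dr": [[0, 0, 0], [0, 0, 0], [0, 0, 0], [0, 0, 0], [0, 0, 0], [0, 0, 0], [0, 0, 0], [0, 0, 0]]}}

```text
time: 22.65
tool_pos: [0.5153, -0.1551, 0.1742]
tool_rot: [3.14, 0.001, 1.517]
contact_force: [0.0, -0.6, 0.1]
opening: 0.0704
grip_force: 0.0
```

Emit:
{"method": "arm_command", "body": {"fingers": [-0.8, -0.8, -0.8, -0.8, -0.8, -0.8, -0.8, -0.8], "travel": [[0, 0, -0.002], [0, 0, -0.012], [0, 0, -0.03], [0, 0, -0.055], [0, 0, -0.085], [0, 0, -0.12], [0, 0, -0.15], [0, 0, -0.15]], "dr": [[0, 0, 0], [0, 0, 0], [0, 0, 0], [0, 0, 0], [0, 0, 0], [0, 0, 0], [0, 0, 0], [0, 0, 0]]}}

```text
time: 23.32
tool_pos: [0.5169, -0.1558, 0.332]
tool_rot: [3.128, 0.005, 1.518]
contact_force: [-0.8, 0.5, -0.0]
opening: 0.0827
grip_force: 0.0
```

```bash
python3 cap.py wrist .515 -.156 .22; python3 rk.py scene wrist | grep -v "  z"; python3 - <<'E'
from h import *
c=read_camera("wrist"); cv2.imwrite("pics/end.png",c["color"]); W=pts(c)
th=np.radians(177.2); D=np.array([np.cos(th),np.sin(th),0]); I=np.array([-D[1],D[0],0])
P=np.array([.5147,-.1559,0]); a=(W-H)@D; w=(W-H)@I
for lo,hi in [(.02,.06),(.065,.105)]:
    s=(a>lo)&(a<hi)&(w>.005)&(w<.06)&(abs(W[...,2]-.177)<.006); print("vial top",s.sum(),a[s].mean() if s.any() else "",w[s].mean() if s.any() else "")
E
```

```text
[ 293  196   57   56 2438] [ 0.5153 -0.1544  0.2205] circle ((515.28564453125, -155.46742248535156), 21.65375518798828) n [-0.001  0.016  1.   ]
scene end 142 [0.1782 0.1819 0.1835] 0.1461
scene rail 59 [0.0518 0.063  0.0646] [-0.08122566  0.07334279]
scene doortop 560 [-0.0171 -0.0007] [ 0.00482648 -0.00998299]
wrist end 134 [0.1799 0.1808 0.1824] 0.149
wrist div 155 [0.0965 0.1065 0.108 ] 0.1462
wrist rail 68 [0.0621 0.0629 0.0645] [0.00105161 0.06290866]
wrist doortop 8738 [-0.0175 -0.0003] [ 0.00233461 -0.00956673]
[ 0.51482097 -0.15492255  0.32444323]
vial top 761 0.043861078920501256 0.029847585307960747
vial top 738 0.0822396044284475 0.032533420818281915
```

View pics/end.png

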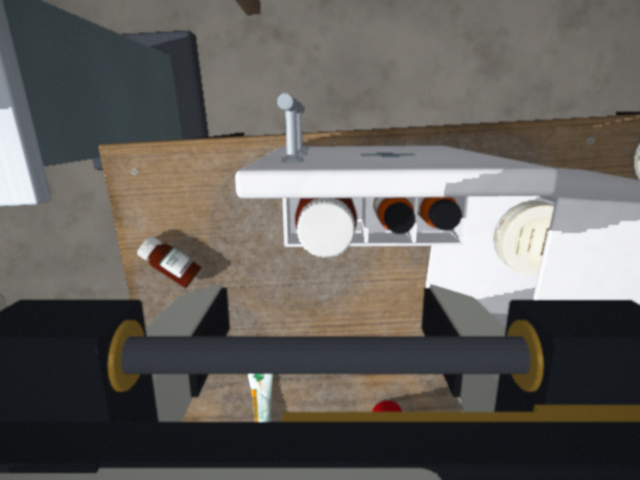

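The bottle stands upright in the empty compartment at (325,225), centre within 1 mm of the target and cap top at 0.2205. Both vials stand at (397,213) and (440,212), the door is at about 1.5 rad, and the gripper is clear.

```bash
python3 -c "
from cell import *
print(hand_in())"
```

```text
the job is handed in; nothing more can be done
None
```

The bottle is upright in the rack's empty compartment, within about 1 mm of its centre; both vials stand, the door is open at about 1.5 rad, and the job was handed in at about 23.5 s (no verdict shown).

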